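# Roll a notched lens cell in a vee jig until the plunger drops in, then lock it

### The job

The aluminium lens cell has to be keyed in its vee jig ready for engraving: without lifting it out of the vee, roll it round until the jig's sprung plunger drops into the notch in its flange, then slide the lock bar fully home behind the plunger. Leave the cell sitting flat in the vee and let go of everything; leave the mug, eraser, tin and pen caddy where they are.

Things in the scene. Friction and masses are not known exactly. Their poses are not given: they have to be found in the camera images.
- jig: Fixed vee jig: dark wooden base plate, x -135 to 90, y -65 to 85 mm, top 12 mm above the bench. Origin: on its underside below the seated cell's axis; z up. Two steel walls, tops 24 mm above the bench, form a 90 degree vee closing towards the jig's +x, open to -x. The plunger comes along the x axis from -x. Besides cell and lock knob nothing on it is higher than 28 mm.
- cell_mid (a point): Loose aluminium lens cell, 0.14 kg, upright in the vee: flange of 84 mm diameter from 12 to 22 mm above the bench, then a round barrel of 44 mm diameter up to 68 mm. Point: on the axis, 48 mm above the bench, a good grip height across the barrel. Its +x points to the notch, +z up. It turns either way about z (under 0.25 N m), pressed into the vee by the plunger.
- notch (a point): Middle of the notch in the cell's flange, 37 mm from the cell's axis along the cell's own +x, 17 mm above the bench; moves with the cell. The notch is a gap in the rim 9 mm deep, 17 mm wide at its bottom, 22 mm at the rim. It meets the plunger when it faces the jig's -x; it starts at least 0.7 rad away from there, to either side.
- plunger_part (a joint): Sprung steel plunger, 13 mm wide, round nose, pushed along the jig's +x on to the cell's rim by 3.5 to 5 N. Value in m: about 0 riding on the round rim, about 0.009 at the bottom of the notch. It drops in when the notch is within about 0.05 rad of it, then lets the cell turn no more than about 0.1 rad either way. Its rear collar moves with it.
- lock_knob (a point): Upright aluminium knob, 14 mm diameter, 24 to 60 mm above the bench, standing on the flat aluminium lock bar (15 mm wide, top 24 mm above the bench). Point: on the knob's axis, 46 mm above the bench; moves with the bar; axes as the jig's. At joint value 0 it is at x -112.5, y +55 mm in the jig's frame. Pinch it from above or push it.
- lock_part (a joint): Lock bar, slides along the jig's -y and passes behind the plunger's collar. Value in m: 0 withdrawn (starts at 0 to 0.006), 0.032 fully home at its stop. About 1.5 N of friction; it stays where it is left. While the plunger is not down in the notch, its collar stops the bar at about 0.009.
- mug: Bystander: aluminium mug, 80 mm diameter, 85 mm high, handle at its +y. Origin: centre of underside.
- eraser: Bystander: red eraser 55 x 22 x 13 mm lying beside the jig. Origin: centre of underside.
- tin: Bystander: closed tin geometry box with hinged lid, 73 x 193 x 27 mm, to the right of the jig. Origin: centre of underside.
- caddy: Bystander: blue plastic turntable caddy, 130 mm diameter, with four cups and pens up to 145 mm high. Origin: centre of underside.
Not all that is in view belongs to the job. What is shaped like the part that bears cell_mid but orange or pink is not meant.

How it is judged:
On the way, in this order (a step that is already met when the one before it is completed fails the run):
1. the plunger has dropped into the cell's notch with the cell seated in the vee (value of joint plunger_part above 0.0065 m and horizontal distance between cell_mid and jig below 0.004 m and z of cell_mid in the frame of jig below 0.052 m and angle between cell_mid's own z axis and vertical below 0.06 rad), for 0.2 s.
2. the lock bar is home (value of joint plunger_part above 0.0065 m and value of joint lock_part above 0.028 m), for 0.2 s.
At the end, for the whole second after the job is handed in: The plunger is down in the notch (over 6.5 mm forward of riding on the rim), the lock bar is home (over 28 of 32 mm), and the cell stands flat in the vee, within 4 mm of its seat, upright within 0.06 rad and at rest (all of step 2 and horizontal distance between cell_mid and jig below 0.004 m and z of cell_mid in the frame of jig below 0.052 m and angle between cell_mid's own z axis and vertical below 0.06 rad and linear speed of cell below 0.02 m/s); the robot touches nothing.
It fails at once if the cell is lifted or taken out of the vee (raised over 8 mm or moved over 20 mm sideways) (z of cell_mid in the frame of jig above 0.056 m or horizontal distance between cell_mid and jig above 0.02 m).
It fails at once if the mug is pushed more than 30 mm from its place (distance of mug from where it was at the start of the episode above 0.03 m).
It fails at once if the eraser is pushed more than 30 mm from its place (distance of eraser from where it was at the start of the episode above 0.03 m).
It fails at once if the tin is pushed more than 30 mm from its place (distance of tin from where it was at the start of the episode above 0.03 m).
It fails at once if the caddy is pushed more than 30 mm from its place (distance of caddy from where it was at the start of the episode above 0.03 m).
It also fails if it takes over 64 s, if anything falls off the work surface, if the arm or the gripper's body presses on something with over 40 N, if the wrist force passes 120 N, or if a joint passes its speed limit or range.

### The arm

A 6-joint arm with a two-finger parallel gripper is mounted at the origin on the work surface. World frame = base frame: x ahead of the robot, y to its left, z up, the work surface at z = 0. Lengths are in m, angles in rad, forces in N, time in s.
With the tool pointing down it reaches from about 0.3 to 0.875 m from the base axis. Payload 6.4 kg.
Tool frame: the origin (TCP) lies midway between the tips of the shut fingers; the grasp point (between the pads) lies hold_point_z behind it (hold_point_z is the distance from the TCP to the grasp point, in m); z points along the fingers, y is the line along which they close (so a half turn about z gives the same grasp; the last joint's range is limited). The gripper opens to 88 mm and grips with 3 to 60 N. Pads are 18 mm wide; open, the fingers measure 123 mm over their backs; the gripper's body (75 mm by 187 mm) begins 45 mm behind the grasp point.
Start: joints at [-1.343, 0.181, 1.607, -0, 1.354, -0.206], TCP at [0.242, -0.522, 0.239] pointing down, gripper open.
Joint ranges: [-2.99, 2.99], [-0.89, 2.07], [0.3, 2.58], [-1.14, 4.28], [0, 2.63], [-3.12, 3.12]. Speed limits (rad/s): [2.57, 2.57, 3.01, 3.14, 3.14, 3.14].

### API

Orientations are given as a unit quaternion [x, y, z, w].
In Python, from station import * gives the robot as it stands.
- The arm moves only by the tool jog_arm, never from a script. Its argument "increments" is a list of rows, each a list of 3 entries, a list of its own where there are three numbers: the shift along the world's x, y, z in m, then the turn, a rotation vector about the world's x, y, z in rad, then the opening, from 0 (shut) to 1 (fully open). A call has exactly 5 rows; each row is the pose to reach, as a shift and turn from the pose commanded when the call began; what a row does not reach only later rows make up. A row lasts 1/12 s, in which the tool goes at most 41.7 mm and 7.16 degrees, less where a joint would pass 70% of its speed; a pose out of reach is approached as far as the arm can. A call with a gripper value outside its range is refused whole. The fingers move at their own pace and stop on an object; "newtons" is the grip in N (left out, the last holds). Time passes only in rows, so rows that repeat a pose let the fingers close, or fill a call up. It gives the time, the measured TCP pose, the force, the opening and the grip force at its end, in the units of the state.
- observe(): the state, without advancing time (a new reading comes with each control period).
- grab_frame(name): name is "side" or "top" or "wrist"; returns a dict with "img" (384x512x3 uint8, red, green, blue), "z_map" (384x512 float32, m along the optical axis (not along the pixel's ray), 0 where there is no reading), "camera_matrix" (3x3 intrinsics, pixels), "k1" (the pictures are not rectified: a ray, as slopes to the right and down, at radius r is drawn at 1 + k1 r^2 times it, then the intrinsics apply), "R" (3x3) and "t" (3): a world point X has camera coordinates R X + t. Camera axes: x right, y down, z forward; pixel columns grow to the right and rows downward; lengths in m; the calibration is good to about 2 mm. A picture is of the moment at which its call begins.
- job_done(): hands the job in; it is judged then, once.
The state is a dict: "time": time; "q": joint angles; "dq": joint speeds; "joint_efforts": joint torques, N m; "position": TCP position; "ee_rot": TCP orientation; "ft_force": force on the tool from outside, world axes, zero at the start; "moment": the same for the moment, N m; "width": finger opening in m; "finger_force": force on a finger pad.
Only numpy, scipy, OpenCV 4.12 (cv2) and the standard library are available. Lean on these libraries where they do the work, as an engineer would, in place of code of your own. Each camera call takes 0.05 s, during which the arm holds its last target. There are 200 camera calls.

## Working session

There is one attempt and no reset: what is moved stays moved. The work goes in short steps, Python scripts to look and compute and a tool call to move; the robot and the scene stay as the last step left them, time stands still between calls to the robot, and variables do not carry over. Pictures are saved under pics/ and viewed, at most 10 in all, crops included, and the job is handed in when it is done.

Besides the shell and the picture viewer there is one more tool, called after "Emit:" as name([rows], argument=value, ...), one row to a line, values as JSON. jog_arm: Moves the arm, as the interface text tells. Its arguments: {"type":"object","properties":{"increments":{"type":"array"},"newtons":{"type":"number"}},"required":["increments"]}

```bash
mkdir -p pics; cat > h.py <<'E'
from station import *
import numpy as np, cv2
def shot(n):
    f=grab_frame(n); np.savez(f'{n}.npz',**f); return f
def load(n): return dict(np.load(f'{n}.npz'))
def px2w(f,u,v,z):
    K=np.array(f['camera_matrix']);x=np.array([(u-K[0,2])/K[0,0],(v-K[1,2])/K[1,1]]);k=float(f['k1'])
    s=x.copy()
    for _ in range(20): s=x/(1+k*(s@s))
    R=np.array(f['R']);t=np.array(f['t']);d=R.T@np.array([s[0],s[1],1]);c=-R.T@t
    return c+d*(z-c[2])/d[2]
def w2px(f,X):
    K=np.array(f['camera_matrix']);c=np.array(f['R'])@np.array(X)+np.array(f['t']);s=c[:2]/c[2]
    s=s*(1+float(f['k1'])*(s@s));return K[0,0]*s[0]+K[0,2],K[1,1]*s[1]+K[1,2]
E
python3 - <<'E'
from h import *
o=observe();print({k:np.round(v,3) for k,v in o.items()})
try:
    import station;print(hold_point_z)
except Exception as e: print(e)
a=shot('top');b=shot('side')
for f in(a,b):print(f['camera_matrix'],f['k1'],-np.array(f['R']).T@f['t'],np.round(f['R'],2))
for n,f in(('top',a),('side',b)):cv2.imwrite(f'pics/{n}1.png',cv2.resize(f['img'][:,:,::-1],(800,600)))
E
```

```text
{'time': np.float64(0.0), 'q': array([-1.343,  0.182,  1.608, -0.   ,  1.354, -0.206]), 'dq': array([-0.002,  0.003,  0.   ,  0.001, -0.002,  0.   ]), 'joint_efforts': array([-0.0000e+00, -4.3386e+01, -3.4185e+01,  7.0000e-02,  3.9000e-02,
       -0.0000e+00]), 'position': array([ 0.242, -0.521,  0.238]), 'ee_rot': array([ 0.977,  0.215, -0.   , -0.001]), 'ft_force': array([ 0.501, -0.284,  0.277]), 'moment': array([-0.013, -0.029, -0.032]), 'finger_force': np.float64(0.0), 'width': np.float64(0.088)}
0.0187
[[469.34242159   0.         249.55890839]
 [  0.         469.34242159 197.08377951]
 [  0.           0.           1.        ]] -0.07872068544255385 [ 0.44005911 -0.02531452  1.46985782] [[ 0.01 -1.   -0.01]
 [-0.99 -0.01 -0.14]
 [ 0.14  0.01 -0.99]]
[[380.4989344    0.         253.54808821]
 [  0.         380.4989344  189.88546951]
 [  0.           0.           1.        ]] 0.03696168219119696 [0.137653   0.54071988 0.83616325] [[-0.74 -0.67  0.01]
 [-0.5   0.54 -0.68]
 [ 0.45 -0.51 -0.74]]
```

View pics/top1.png

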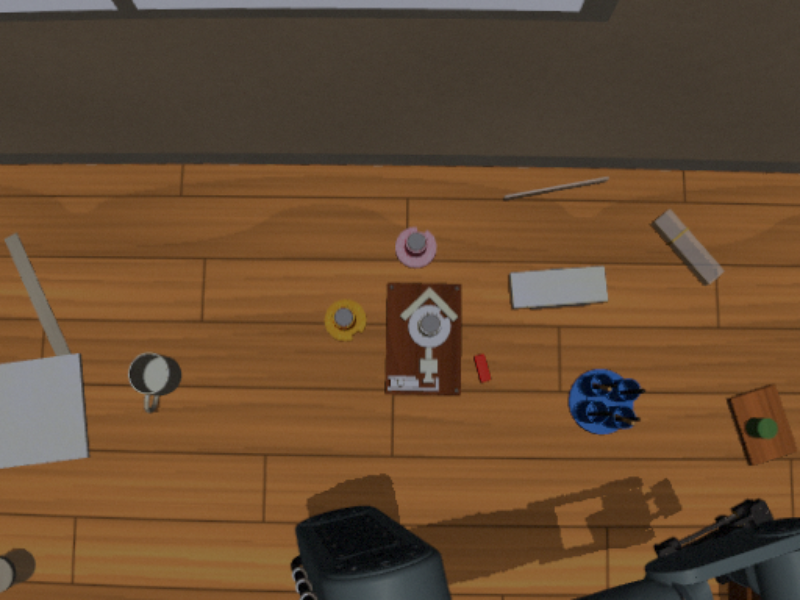

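View pics/side1.png

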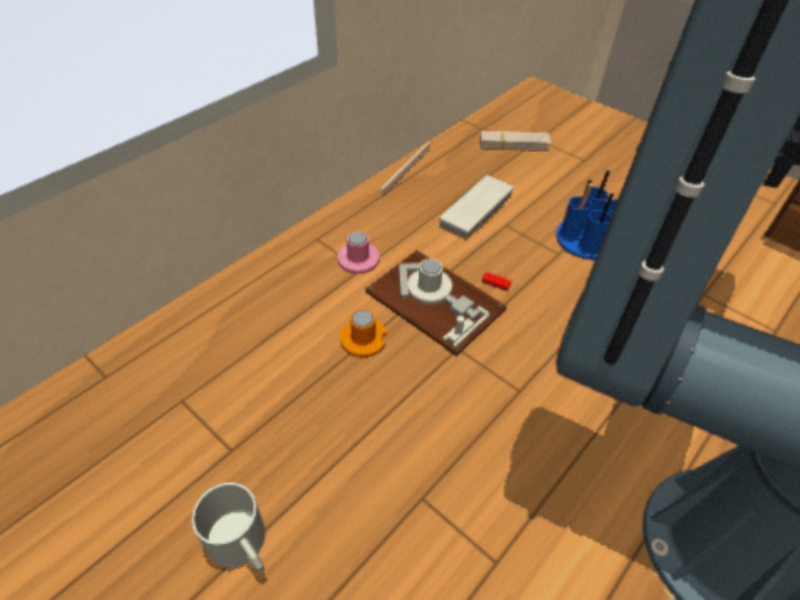

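In the top view (800x600 scale) the grey cell sits in the vee at (428,325) and the lock knob is at about (398,382). Look-alikes are orange (345,320) and pink (416,245). By the description I choose the grey one in the wooden jig, and will check that in a crop.

```bash
python3 - <<'E'
from h import *
f=load('top');im=f['img'];hsv=cv2.cvtColor(im,cv2.COLOR_RGB2HSV)
print(hsv[190,252],hsv[230,255],hsv[205,240])
roi=np.zeros(im.shape[:2],np.uint8);roi[172:262,238:305]=1
m=((hsv[:,:,2]<120)&(hsv[:,:,1]>100)&(roi>0)).astype(np.uint8)
m=cv2.morphologyEx(m,cv2.MORPH_OPEN,np.ones((3,3)))
P=np.column_stack(np.nonzero(m))[:,::-1].astype(np.float32)
W=np.array([px2w(f,u,v,.012)[:2] for u,v in P]).astype(np.float32)
r=cv2.minAreaRect(W);print(r,cv2.boxPoints(r))
c=im[165:270,225:320][:,:,::-1];cv2.imwrite('pics/crop1.png',cv2.resize(c,None,fx=7,fy=5.7*7/5.7,interpolation=cv2.INTER_CUBIC)[:600])
E
```

```text
[ 10 196  78] [  9 185  80] [ 14 167 130]
((0.5789123773574829, -0.07751160115003586), (0.24106518924236298, 0.2064472734928131), 0.8279642462730408) [[ 0.45690078  0.02395953]
 [ 0.459884   -0.18246618]
 [ 0.700924   -0.17898273]
 [ 0.69794077  0.02744298]]
```

View pics/crop1.png

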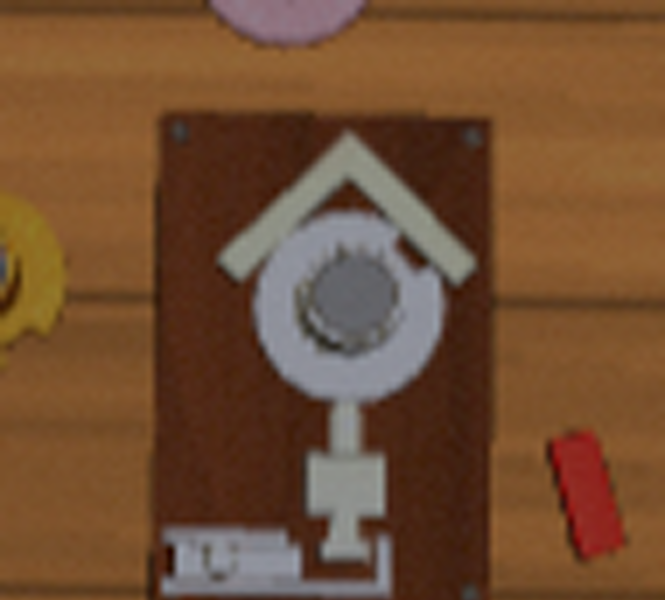

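The crop confirms it: a grey cell in the vee, flange centre at crop (349,307). The notch at (412,250) points about -0.83 rad from jig +x, so I'll turn about -2.3 rad to face it to -x. The knob is at (220,555).

```bash
cat >> h.py <<'E'
def flange(f,box,z=.022):
    im=f['img'];hsv=cv2.cvtColor(im,cv2.COLOR_RGB2HSV);u0,v0,u1,v1=box
E
python3 - <<'E'
from h import *
f=load('top');im=f['img'];S=8
c=im[165:270,225:320];big=cv2.resize(c,None,fx=S,fy=S,interpolation=cv2.INTER_CUBIC);hsv=cv2.cvtColor(big,cv2.COLOR_RGB2HSV)
tow=lambda p,z:px2w(f,(p[0]+.5)/S-.5+225,(p[1]+.5)/S-.5+165,z)[:2]
m=((hsv[:,:,2]<103)).astype(np.uint8)
m=cv2.morphologyEx(m,cv2.MORPH_CLOSE,np.ones((25,25)));m=cv2.morphologyEx(m,cv2.MORPH_OPEN,np.ones((41,41)))
C=max(cv2.findContours(m,0,2)[0],key=cv2.contourArea)
print(cv2.boundingRect(C))
W=np.array([tow(p[0],.012) for p in cv2.convexHull(C)],np.float32);r=cv2.minAreaRect(W);print(r,cv2.boxPoints(r))
# flange circle
g=((hsv[:,:,1]<70)&(hsv[:,:,2]>110)).astype(np.uint8)
g=cv2.morphologyEx(g,cv2.MORPH_OPEN,np.ones((5,5)))
cx,cy=(349+3)*S/7,307*S/7
pts=[]
for a in np.arange(0,2*np.pi,.05):
    for R in range(150,70,-1):
        x,y=int(cx+R*np.cos(a)),int(cy+R*np.sin(a))
        if g[y,x]: pts.append(tow((x,y),.022));break
pts=np.array(pts)
for _ in range(6):
    A=np.c_[2*pts,np.ones(len(pts))];s=np.linalg.lstsq(A,(pts**2).sum(1),rcond=None)[0];rr=np.sqrt(s[2]+s[0]**2+s[1]**2)
    d=abs(np.hypot(*(pts-s[:2]).T)-rr);pts=pts[d<max(.003,np.percentile(d,85)*.99)] if d.max()>.003 else pts
print('flange',s[:2],rr,len(pts))
n=tow((412*S/7,250*S/7),.022);print('notch',n,np.arctan2(*(n-s[:2])[::-1]))
print('plunger tail',tow((345*S/7,545*S/7),.02),'vee apex',tow((348*S/7,135*S/7),.024),'knob',tow((220*S/7,553*S/7),.06))
E
```

```text
(170, 126, 208, 481)
((0.6036251783370972, -0.039033640176057816), (0.1887538880109787, 0.08038607239723206), 0.4884197413921356) [[ 5.0890905e-01  3.5342615e-04]
 [ 5.0959426e-01 -8.0029719e-02]
 [ 6.9834131e-01 -7.8420706e-02]
 [ 6.9765610e-01  1.9624382e-03]]
flange [ 0.61792302 -0.08637224] 0.049526421494742984 80
notch [ 0.63405534 -0.11511143] -1.0592921629292436
plunger tail [ 0.50300873 -0.08644261] vee apex [ 0.68515687 -0.0862053 ] knob [ 0.49712358 -0.03133647]
```

Emit:
jog_arm([
  [[0.025, 0.029, 0], [0, 0, 0.1], 1],
  [[0.049, 0.058, 0], [0, 0, 0.2], 1],
  [[0.074, 0.087, 0], [0, 0, 0.3], 1],
  [[0.098, 0.117, 0], [0, 0, 0.4], 1],
  [[0.123, 0.146, 0], [0, 0, 0.5], 1],
])

```text
time: 0.52
position: [0.3652, -0.374, 0.2383]
ee_rot: [0.892, 0.452, -0.0, -0.0]
ft_force: [-0.0, -0.9, 0.7]
width: 0.0879
finger_force: 0.0
```

Emit:
jog_arm([
  [[0.025, 0.029, 0], [0, 0, 0.1], 1],
  [[0.049, 0.058, 0], [0, 0, 0.2], 1],
  [[0.074, 0.087, 0], [0, 0, 0.3], 1],
  [[0.098, 0.117, 0], [0, 0, 0.4], 1],
  [[0.123, 0.146, 0], [0, 0, 0.5], 1],
])

```text
time: 0.93
position: [0.4884, -0.2278, 0.2385]
ee_rot: [0.752, 0.659, -0.0, -0.0]
ft_force: [0.3, -1.2, -1.1]
width: 0.0883
finger_force: 0.0
```

Emit:
jog_arm([
  [[0.025, 0.029, 0], [0, 0, 0.1], 1],
  [[0.049, 0.058, 0], [0, 0, 0.2], 1],
  [[0.074, 0.087, 0], [0, 0, 0.3], 1],
  [[0.098, 0.117, 0], [0, 0, 0.4], 1],
  [[0.123, 0.146, 0], [0, 0, 0.5], 1],
])

```text
time: 1.35
position: [0.6113, -0.0818, 0.2383]
ee_rot: [0.566, 0.825, -0.0, -0.0]
ft_force: [0.4, 0.4, -0.0]
width: 0.0884
finger_force: 0.0
```

```bash
python3 - <<'E'
from h import *
o=observe();print(o['time'],o['position'],o['ee_rot'],o['q'])
f=shot('wrist');print(f['camera_matrix'],f['k1'],-np.array(f['R']).T@f['t'],np.round(f['R'],2))
cv2.imwrite('pics/w1.png',f['img'][:,:,::-1])
E
```

```text
1.35 [ 0.61133755 -0.08178469  0.23826126] [ 5.65731169e-01  8.24589642e-01 -1.23628085e-04 -3.89908951e-04] [-3.25148656e-01  2.73294001e-01  1.49666284e+00 -2.57557886e-05
  1.37245350e+00 -6.93300402e-01]
[[319.19095036   0.         254.47758758]
 [  0.         319.19095036 191.59120989]
 [  0.           0.           1.        ]] -0.04019924131712326 [ 0.58527884 -0.01564009  0.38398467] [[ 0.93  0.36 -0.  ]
 [ 0.35 -0.9   0.28]
 [ 0.1  -0.26 -0.96]]
```

View pics/w1.png

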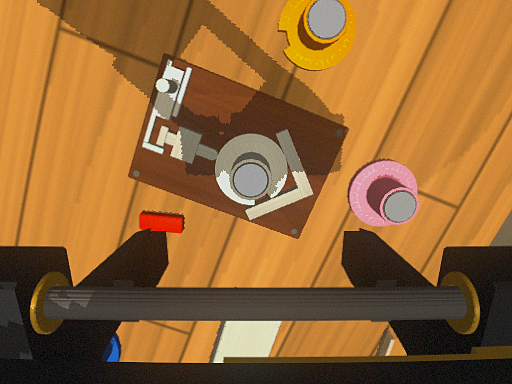

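The wrist view shows the jig clearly: barrel top about (250,181), knob top (163,86). Plate corners are about (163,55), (347,128), (298,237) and (131,175).

```bash
python3 - <<'E'
from h import *
f=load('wrist');im=f['img'];hsv=cv2.cvtColor(im,cv2.COLOR_RGB2HSV)
# plate edges: mask dark-red wood + fill hull
C=[(163,55),(347,128),(298,237),(131,175)];J=[(-.135,.085),(.09,.085),(.09,-.065),(-.135,-.065)]
W=np.array([px2w(f,*c,.012)[:2] for c in C]);print(W)
J=np.array(J);jm=J.mean(0);wm=W.mean(0);H=(J-jm).T@(W-wm);yaw=np.arctan2(H[0,1]-H[1,0],H[0,0]+H[1,1])
R=np.array([[np.cos(yaw),-np.sin(yaw)],[np.sin(yaw),np.cos(yaw)]]);org=wm-R@jm;print('jig',org,yaw,'res',(J@R.T+org-W).round(4))
k=px2w(f,163,86,.06);print('knob',k,R.T@(k[:2]-org),'barrel guess',px2w(f,250,181,.068))
# barrel top disc by saturation/colour flood
m=np.zeros((386,514),np.uint8);cv2.floodFill(im.copy(),m,(250,181),0,(12,)*3,(12,)*3,8|cv2.FLOODFILL_MASK_ONLY|cv2.FLOODFILL_FIXED_RANGE)
c=max(cv2.findContours(m[1:-1,1:-1],0,2)[0],key=cv2.contourArea);print(cv2.fitEllipse(cv2.convexHull(c)))
P=np.array([px2w(f,*p[0],.068)[:2] for p in cv2.convexHull(c)],np.float32);print(cv2.minEnclosingCircle(P),cv2.fitEllipse(P))
cv2.imwrite('pics/w2.png',cv2.resize(im[120:220,200:325][:,:,::-1],None,fx=6,fy=6,interpolation=cv2.INTER_CUBIC))
E
```

```text
[[ 0.47490154 -0.0066908 ]
 [ 0.69576673 -0.0059728 ]
 [ 0.69661655 -0.15147294]
 [ 0.47770385 -0.14944024]]
jig [ 0.60876486 -0.0883543 ] 0.0017723941225522778 res [[-0.0013  0.0031]
 [ 0.0028  0.0028]
 [ 0.0023 -0.0017]
 [-0.0038 -0.0042]]
knob [ 0.49744504 -0.03491968  0.06      ] [-0.11122493  0.05363184] barrel guess [ 0.60959361 -0.09157293  0.068     ]
((250.30419921875, 179.5924072265625), (31.500986099243164, 31.757102966308594), 7.0604248046875)
((0.6093166470527649, -0.09046018123626709), 0.016667183488607407) ((0.6094375252723694, -0.09029700607061386), (0.03209959715604782, 0.03333904594182968), 16.43463706970215)
```

View pics/w2.png

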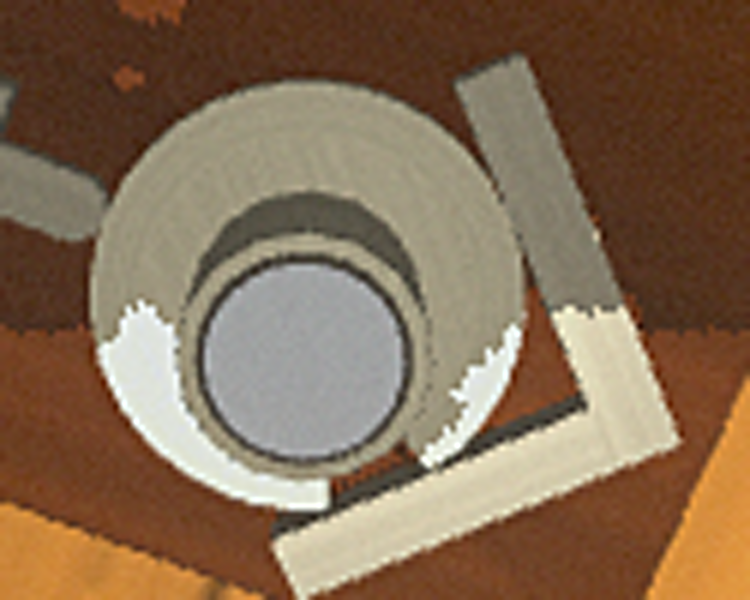

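The close crop shows the barrel ring centred at (305,354) and flange circle at (307,298). The notch is at about (372,478), half behind the wall, and the plunger nose is at (90,210) riding on the rim.

```bash
python3 - <<'E'
from h import *
f=load('wrist');q=lambda x,y,z:px2w(f,200+(x+.5)/6-.5,120+(y+.5)/6-.5,z)[:2]
b=q(305,354,.068);fl=q(307,298,.022);n=q(372,478,.022);print('barrel',b,'flange',fl,'notch',n,np.arctan2(*(n-fl)[::-1]))
for p in [(90,298),(525,298),(307,80),(307,515)]:print(np.hypot(*(q(*p,.022)-fl)))
print('apex outer',q(680,440,.024),'ends',q(455,85,.024),q(520,55,.024),q(272,540,.024),q(300,598,.024),'nose',q(90,210,.02))
E
```

```text
barrel [ 0.60908695 -0.08905007] flange [ 0.60895627 -0.08921913] notch [ 0.63392993 -0.11856786] -0.8657635715675647
0.04187219481069083
0.0420510866790802
0.041619038866880294
0.04408546268870672
apex outer [ 0.68717999 -0.08903108] ends [ 0.62010409 -0.04109199] [ 0.6292808  -0.03162975] [ 0.6198245  -0.13717175] [ 0.62939537 -0.14667829] nose [ 0.56414746 -0.08847998]
```

Emit:
jog_arm([
  [[-0.001, -0.004, -0.03], [0, 0, 0], 1],
  [[-0.002, -0.007, -0.065], [0, 0, 0], 1],
  [[-0.002, -0.007, -0.1], [0, 0, 0], 1],
  [[-0.002, -0.007, -0.13], [0, 0, 0], 1],
  [[-0.002, -0.007, -0.155], [0, 0, 0], 1],
])

```text
time: 1.82
position: [0.6071, -0.0902, 0.0806]
ee_rot: [0.568, 0.823, -0.0, -0.002]
ft_force: [0.5, -0.5, 0.0]
width: 0.088
finger_force: 0.0
```

Emit:
jog_arm([
  [[0, 0, -0.02], [0, 0, 0], 1],
  [[0, 0, -0.035], [0, 0, 0], 1],
  [[0, 0, -0.045], [0, 0, 0], 1],
  [[0, 0, -0.052], [0, 0, 0], 1],
  [[0, 0, -0.052], [0, 0, 0], 1],
])

```text
time: 2.23
position: [0.6077, -0.0904, 0.0302]
ee_rot: [0.568, 0.823, -0.0, -0.001]
ft_force: [0.6, 0.8, 0.1]
width: 0.088
finger_force: 0.0
```

Emit:
jog_arm([
  [[0, 0, 0], [0, 0, 0], 0.4],
  [[0, 0, 0], [0, 0, 0], 0.4],
  [[0, 0, 0], [0, 0, 0], 0.4],
  [[0, 0, 0], [0, 0, 0], 0.4],
  [[0, 0, 0], [0, 0, 0], 0.4],
], newtons=20)

```text
time: 2.65
position: [0.6092, -0.0909, 0.0325]
ee_rot: [0.568, 0.823, 0.0, 0.001]
ft_force: [0.3, -1.1, 0.1]
width: 0.0568
finger_force: 0.0
```

Emit:
jog_arm([
  [[0, 0, 0], [0, 0, 0], 0.3],
  [[0, 0, 0], [0, 0, 0], 0.3],
  [[0, 0, 0], [0, 0, 0], 0.3],
  [[0, 0, 0], [0, 0, 0], 0.3],
  [[0, 0, 0], [0, 0, 0], 0.3],
], newtons=25)

```text
time: 3.07
position: [0.6095, -0.0907, 0.0321]
ee_rot: [0.568, 0.823, 0.0, 0.001]
ft_force: [3.6, 1.0, 0.5]
width: 0.0429
finger_force: 25.0
```

Emit:
jog_arm([
  [[0, 0, 0], [0, 0, -0.08], 0.3],
  [[0, 0, 0], [0, 0, -0.18], 0.3],
  [[0, 0, 0], [0, 0, -0.28], 0.3],
  [[0, 0, 0], [0, 0, -0.36], 0.3],
  [[0, 0, 0], [0, 0, -0.4], 0.3],
])

```text
time: 3.48
position: [0.6089, -0.0899, 0.0321]
ee_rot: [0.721, 0.693, 0.0, -0.0]
ft_force: [1.2, 4.7, 2.9]
width: 0.0437
finger_force: 25.0
```

```bash
python3 - <<'E'
from h import *
o=observe();print(o['time'],o['position'],o['ee_rot'],o['ft_force'],o['moment'],o['q'])
w=shot('wrist')['img'];t=shot('top')['img']
cv2.imwrite('pics/r1.png',np.hstack([w,cv2.resize(t[165:270,225:320],(347,384),interpolation=cv2.INTER_CUBIC)])[:,60:,::-1])
E
```

```text
3.4833 [ 0.60888877 -0.08988002  0.0320681 ] [ 7.21323699e-01  6.92597913e-01  4.13383041e-04 -2.85661900e-04] [1.22495984 4.74349951 2.92051603] [ 0.62009898 -0.38586575  0.23342494] [-3.39649481e-01  5.19659035e-01  1.62265612e+00  1.18328175e-03
  9.99416676e-01 -2.99662264e-01]
```

View pics/r1.png

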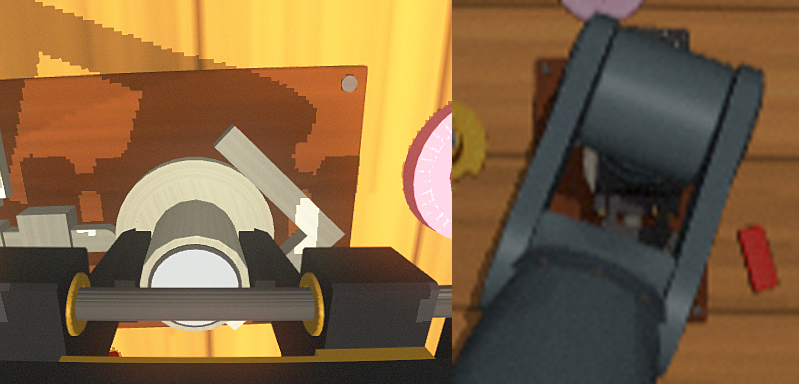

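The cell is gripped and the plunger is still on the rim at left, about (70,230). The moment of 0.23 N m fits the cell rubbing in the vee, so I keep turning.

Emit:
jog_arm([
  [[0, 0, 0], [0, 0, -0.08], 0.3],
  [[0, 0, 0], [0, 0, -0.2], 0.3],
  [[0, 0, 0], [0, 0, -0.32], 0.3],
  [[0, 0, 0], [0, 0, -0.44], 0.3],
  [[0, 0, 0], [0, 0, -0.55], 0.3],
], newtons=30)

```text
time: 4.0
position: [0.6086, -0.0898, 0.0321]
ee_rot: [0.882, 0.471, 0.0, -0.001]
ft_force: [0.7, 5.8, 5.0]
width: 0.0433
finger_force: 30.0
```

Emit:
jog_arm([
  [[0, 0, 0], [0, 0, -0.1], 0.3],
  [[0, 0, 0], [0, 0, -0.22], 0.3],
  [[0, 0, 0], [0, 0, -0.34], 0.3],
  [[0, 0, 0], [0, 0, -0.46], 0.3],
  [[0, 0, 0], [0, 0, -0.55], 0.3],
])

```text
time: 4.42
position: [0.6085, -0.0895, 0.032]
ee_rot: [0.977, 0.214, -0.0, -0.001]
ft_force: [0.7, 7.8, 5.7]
width: 0.0434
finger_force: 30.0
```

Emit:
jog_arm([
  [[0, 0, 0], [0, 0, -0.1], 0.3],
  [[0, 0, 0], [0, 0, -0.22], 0.3],
  [[0, 0, 0], [0, 0, -0.34], 0.3],
  [[0, 0, 0], [0, 0, -0.46], 0.3],
  [[0, 0, 0], [0, 0, -0.55], 0.3],
])

```text
time: 4.83
position: [0.6084, -0.0892, 0.0321]
ee_rot: [0.998, -0.06, -0.0, -0.001]
ft_force: [-1.0, 7.2, 6.9]
width: 0.0433
finger_force: 30.0
```

```bash
python3 - <<'E'
from h import *
o=observe();r=o['ee_rot'];print(o['time'],o['position'],2*np.arctan2(r[1],r[0]),o['ft_force'],o['moment'],o['q'],o['width'])
w=shot('wrist')['img'];t=shot('side')['img']
cv2.imwrite('pics/r2.png',np.hstack([w,cv2.resize(t[150:235,225:335],(497,384),interpolation=cv2.INTER_CUBIC)])[:,100:900,::-1])
E
```

```text
4.8333 [ 0.6084347  -0.08920381  0.03206532] -0.11967881354496857 [-1.01436694  7.1530841   6.92250126] [1.14315345 0.0819896  0.1992377 ] [-0.33914079  0.51935367  1.62314203  0.00186644  1.00056505  1.35032564] 0.04325602210541725
```

View pics/r2.png

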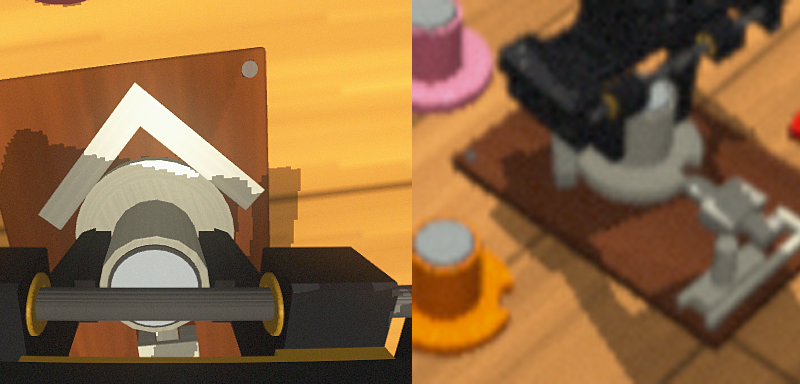

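In the right-hand side crop the notch is at about (690,165), just short of the plunger nose at (690,190). The cell has turned with the fingers, so roughly 0.2 rad remains and I'll go finely.

Emit:
jog_arm([
  [[0, 0, 0], [0, 0, -0.04], 0.3],
  [[0, 0, 0], [0, 0, -0.08], 0.3],
  [[0, 0, 0], [0, 0, -0.12], 0.3],
  [[0, 0, 0], [0, 0, -0.15], 0.3],
  [[0, 0, 0], [0, 0, -0.17], 0.3],
])

```text
time: 5.35
position: [0.6084, -0.0891, 0.0321]
ee_rot: [0.99, -0.142, -0.001, -0.001]
ft_force: [-0.6, 8.3, 6.1]
width: 0.0434
finger_force: 30.0
```

```bash
cat > look.py <<'E'
from h import *
import sys
o=observe();r=o['ee_rot'];print(o['time'],o['position'],2*np.arctan2(r[1],r[0]),o['ft_force'],o['moment'],o['width'])
t=shot('side');old=dict(np.load('side0.npz'))['img'] if len(sys.argv)>2 else None
# plunger body position: bright tail block crop, profile along plunger axis
im=cv2.cvtColor(t['img'],cv2.COLOR_RGB2GRAY)
L=[w2px(t,[x,-.0888,.02]) for x in np.arange(.490,.575,.0025)]
print([int(cv2.getRectSubPix(im,(1,1),(float(a),float(b)))[0,0]) for a,b in L])
E
cp side.npz side0.npz
python3 - <<'E'
from h import *
t=load('side');im=cv2.cvtColor(t['img'],cv2.COLOR_RGB2GRAY)
L=[w2px(t,[x,-.0888,.02]) for x in np.arange(.490,.575,.0025)]
print([int(cv2.getRectSubPix(im,(1,1),(float(a),float(b)))[0,0]) for a,b in L])
E
python3 look.py
```

```text
[100, 76, 80, 98, 113, 119, 117, 115, 112, 112, 112, 109, 106, 111, 116, 115, 115, 115, 113, 114, 116, 117, 121, 122, 117, 117, 120, 126, 130, 117, 107, 106, 106, 118]
5.35 [ 0.60844196 -0.0891119   0.03207759] -0.285376565735484 [-0.64216652  8.28381323  6.10341087] [1.25598272 0.01373301 0.25386204] 0.04343033859287901
[100, 75, 77, 77, 76, 79, 87, 102, 114, 116, 113, 106, 106, 111, 115, 114, 115, 115, 116, 115, 117, 119, 120, 121, 118, 118, 118, 121, 126, 118, 115, 113, 115, 116]
```

The plunger tail moved about 10 mm forward, so it has dropped in. Next I release and lift.

Emit:
jog_arm([
  [[0, 0, 0], [0, 0, 0], 0.9],
  [[0, 0, 0], [0, 0, 0], 0.9],
  [[0, 0, 0], [0, 0, 0], 0.9],
  [[0, 0, 0], [0, 0, 0], 0.9],
  [[0, 0, 0], [0, 0, 0], 0.9],
])

```text
time: 5.82
position: [0.6084, -0.0911, 0.0314]
ee_rot: [0.99, -0.143, -0.0, 0.0]
ft_force: [-0.9, 0.2, -0.3]
width: 0.0744
finger_force: 0.0
```

Emit:
jog_arm([
  [[0, 0, 0.02], [0, 0, 0], 0.9],
  [[0, 0, 0.05], [0, 0, 0], 0.9],
  [[0, 0, 0.085], [0, 0, 0], 0.9],
  [[0, 0, 0.12], [0, 0, 0], 0.9],
  [[0, 0, 0.14], [0, 0, 0], 0.9],
])

```text
time: 6.23
position: [0.6101, -0.0915, 0.1759]
ee_rot: [0.99, -0.143, 0.002, 0.001]
ft_force: [1.0, -0.8, 0.7]
width: 0.0793
finger_force: 0.0
```

Emit:
jog_arm([
  [[-0.02, 0, 0], [0, 0, 0.1], 0.5],
  [[-0.05, 0.02, 0], [0, 0, 0.15], 0.5],
  [[-0.08, 0.03, 0], [0, 0, 0.2], 0.5],
  [[-0.1, 0.05, 0], [0, 0, 0.25], 0.5],
  [[-0.11, 0.055, 0], [0, 0, 0.28], 0.5],
])

```text
time: 6.65
position: [0.4958, -0.0339, 0.1712]
ee_rot: [1.0, -0.002, -0.001, -0.001]
ft_force: [0.5, 0.9, -0.0]
width: 0.0478
finger_force: 0.0
```

```bash
python3 look.py; python3 - <<'E'
from h import *
w=shot('wrist')['img'];t=load('side')['img']
cv2.imwrite('pics/r3.png',np.hstack([w,cv2.resize(t[150:235,225:335],(497,384),interpolation=cv2.INTER_CUBIC)])[:,100:900,::-1])
E
```

```text
6.65 [ 0.49580641 -0.03385922  0.17116535] -0.003046091076843196 [ 0.54675459  0.88741899 -0.03505096] [ 0.05958073 -0.00888665  0.0685654 ] 0.047772043752217185
[56, 46, 47, 47, 47, 62, 80, 97, 111, 113, 112, 107, 105, 109, 113, 119, 133, 146, 176, 181, 182, 183, 184, 184, 186, 183, 182, 183, 188, 191, 194, 198, 191, 187]
```

View pics/r3.png

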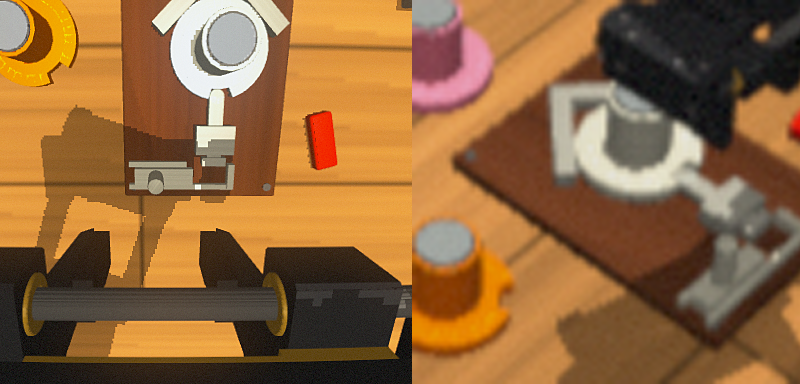

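The plunger is seated in the notch, and the knob top is at about (155,172) in the left part (wrist pixel (255,172)).

```bash
python3 - <<'E'
from h import *
f=load('wrist')
for p in [(255,176),(255,181)]:print(px2w(f,*p,.06))
b=px2w(f,333,40,.068);print('barrel',b)
E
```

```text
[ 0.50529791 -0.03424439  0.06      ]
[ 0.5010392  -0.03423864  0.06      ]
barrel [ 0.60782502 -0.09056406  0.068     ]
```

Emit:
jog_arm([
  [[0.002, 0, -0.03], [0, 0, 0], 0.5],
  [[0.002, 0, -0.065], [0, 0, 0], 0.5],
  [[0.002, 0, -0.1], [0, 0, 0], 0.5],
  [[0.002, 0, -0.125], [0, 0, 0], 0.5],
  [[0.002, 0, -0.137], [0, 0, 0], 0.5],
])

```text
time: 7.17
position: [0.4993, -0.036, 0.0311]
ee_rot: [1.0, -0.004, -0.002, -0.001]
ft_force: [-0.7, 0.1, 0.4]
width: 0.0439
finger_force: 0.0
```

Emit:
jog_arm([
  [[0, 0, 0], [0, 0, 0], 0.05],
  [[0, 0, 0], [0, 0, 0], 0.05],
  [[0, 0, 0], [0, 0, 0], 0.05],
  [[0, 0, 0], [0, 0, 0], 0.05],
  [[0, 0, 0], [0, 0, 0], 0.05],
], newtons=10)

```text
time: 7.58
position: [0.5021, -0.0361, 0.0361]
ee_rot: [1.0, -0.003, 0.002, 0.0]
ft_force: [1.7, 0.8, -0.4]
width: 0.0137
finger_force: 10.0
```

Emit:
jog_arm([
  [[0, 0, 0], [0, 0, 0], 0.05],
  [[0, 0, 0], [0, 0, 0], 0.05],
  [[0, 0, 0], [0, 0, 0], 0.05],
  [[0, 0, 0], [0, 0, 0], 0.05],
  [[0, 0, 0], [0, 0, 0], 0.05],
])

```text
time: 8.0
position: [0.5021, -0.0361, 0.0359]
ee_rot: [1.0, -0.003, 0.001, 0.0]
ft_force: [0.7, 1.3, 6.6]
width: 0.0135
finger_force: 10.0
```

Emit:
jog_arm([
  [[0, -0.005, 0], [0, 0, 0], 0.05],
  [[0, -0.012, 0], [0, 0, 0], 0.05],
  [[0, -0.019, 0], [0, 0, 0], 0.05],
  [[0, -0.024, 0], [0, 0, 0], 0.05],
  [[0, -0.027, 0], [0, 0, 0], 0.05],
])

```text
time: 8.42
position: [0.502, -0.0634, 0.0359]
ee_rot: [1.0, -0.003, 0.001, 0.0]
ft_force: [1.5, 1.7, 7.4]
width: 0.0135
finger_force: 10.0
```

Emit:
jog_arm([
  [[0, -0.002, 0], [0, 0, 0], 0.05],
  [[0, -0.004, 0], [0, 0, 0], 0.05],
  [[0, -0.006, 0], [0, 0, 0], 0.05],
  [[0, -0.007, 0], [0, 0, 0], 0.05],
  [[0, -0.007, 0], [0, 0, 0], 0.05],
])

```text
time: 8.83
position: [0.5017, -0.0664, 0.0357]
ee_rot: [1.0, -0.004, 0.001, -0.003]
ft_force: [5.2, 18.1, 10.3]
width: 0.014
finger_force: 10.0
```

It has reached its stop (18 N), so I release and retreat.

Emit:
jog_arm([
  [[0, 0.004, 0], [0, 0, 0], 0.05],
  [[0, 0.004, 0], [0, 0, 0], 0.4],
  [[0, 0.004, 0], [0, 0, 0], 0.4],
  [[0, 0.004, 0], [0, 0, 0], 0.4],
  [[0, 0.004, 0], [0, 0, 0], 0.4],
])

```text
time: 9.25
position: [0.5001, -0.0658, 0.0343]
ee_rot: [1.0, -0.003, -0.001, -0.0]
ft_force: [-0.5, -0.6, -0.5]
width: 0.0351
finger_force: 0.0
```

Emit:
jog_arm([
  [[0, 0, 0.02], [0, 0, 0], 0.4],
  [[0, 0, 0.05], [0, 0, 0], 0.4],
  [[0, 0, 0.085], [0, 0, 0], 0.4],
  [[0, 0, 0.12], [0, 0, 0], 0.4],
  [[0, 0, 0.14], [0, 0, 0], 0.4],
])

```text
time: 9.67
position: [0.5018, -0.0665, 0.1783]
ee_rot: [1.0, -0.003, 0.002, 0.001]
ft_force: [0.7, -0.5, 1.1]
width: 0.0351
finger_force: 0.0
```

```bash
python3 look.py; python3 - <<'E'
from h import *
w=shot('wrist')['img'];t=load('side')['img']
cv2.imwrite('pics/r4.png',np.hstack([w,cv2.resize(t[150:235,225:335],(497,384),interpolation=cv2.INTER_CUBIC)])[:,100:900,::-1])
E
```

```text
9.6667 [ 0.50178544 -0.06646395  0.17827389] -0.006583466088800128 [ 0.68278393 -0.45667761  1.13103135] [ 0.04849693 -0.03440043  0.01617271] 0.03505644378374443
[120, 130, 132, 131, 125, 110, 106, 113, 123, 124, 122, 115, 106, 109, 113, 113, 113, 113, 116, 135, 162, 181, 183, 184, 186, 184, 184, 185, 187, 191, 195, 199, 191, 188]
```

View pics/r4.png

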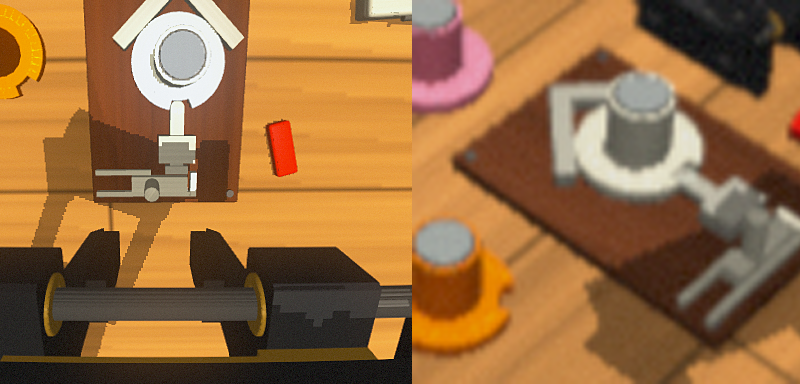

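The plunger is in the notch and the bar is behind the collar, with the knob at wrist (251,188). One check of the knob's travel before handing in.

```bash
python3 - <<'E'
from h import *
f=load('wrist')
print('knob',px2w(f,251.5,188,.06),'barrel',px2w(f,283,55,.068))
E
```

```text
knob [ 0.50188604 -0.06508595  0.06      ] barrel [ 0.60844241 -0.09005985  0.068     ]
```

```bash
python3 -c "
from station import *
print(job_done())"
```

```text
the job is handed in; nothing more can be done
None
```

I rolled the cell round until the plunger dropped into its notch, slid the lock bar to its stop behind the plunger, and handed the job in with the gripper clear. Final images show the cell in its seat and the bar at about 31 of 32 mm; the verdict wasn't reported back.

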